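Count out a dose of chlorine tablets through the tray gate

TASK

Count out a dose for the glassware soak: with the fingertips, push the three whole round tablets along the deck of the steel counting tray and through the gate at the narrow end of its fence, one at a time, so that each has dropped into the dose box before the next comes into the gate. Leave the broken half tablet and the standing desiccant canister on the deck with the canister upright, lift nothing, and do not disturb the tub, lid, spatula, beaker and bottle round the tray.

Things in the scene. Friction and masses are not known exactly. Their poses are not given: they have to be found in the camera images.
- tray: fixed stainless counting tray. Origin on the table top under the deck; z up, x towards the gate, y to the left of that. Flat deck 65 mm above the table, x = -102 to 85, y = -130 to 130 mm. Fence 12 mm high, 3 mm thick: rear at x = -103, sides at y = +-131 up to x = 34, then straight funnel walls from (34, +-131) to (77, +-22).
- gate (a point): the gate: opening 42 mm wide between the funnel walls' ends, cheeks from x = 77 to 85 mm in the tray's frame. Point in its mouth at x = 74, y = 0, z = 72 mm (tablet mid-height); axes as the tray's. The deck ends at x = 85 mm: a tablet whose centre is pushed past that edge tips off and falls into the dose box
- dose_box (a point): open-topped dose box beyond the gate: inside x = 85 to 157, y = -40 to 40 mm in the tray's frame, rim 77 mm above the table. Point at the centre of its floor (x = 121, y = 0, z = 9 mm), 56 mm below the deck
- tablet_a_center (a point): whole white tablet: a flat round disc 30 mm in diameter, 14 mm thick, about 20 g, lying on the deck; this point is its centre, 7 mm above its underside. It slides; it does not roll while it lies flat.
- tablet_b_center (a point): whole white tablet: a flat round disc 30 mm in diameter, 14 mm thick, about 20 g, lying on the deck; this point is its centre, 7 mm above its underside. It slides; it does not roll while it lies flat.
- tablet_c_center (a point): whole white tablet: a flat round disc 30 mm in diameter, 14 mm thick, about 20 g, lying on the deck; this point is its centre, 7 mm above its underside. It slides; it does not roll while it lies flat.
- half_center (a point): broken half of such a tablet: a D shape about 15 by 30 mm, 14 mm thick, 10 g, lying on the deck; this point is its centre, 7 mm up. It stays on the deck
- canister_center (a point): desiccant canister from the tub: a small upright grey plastic cylinder with a white cap, 26 mm in diameter, 30 mm high, 14 g, standing on the deck; this point is its centre, 15 mm up. It stays on the deck, standing
- canister: the same canister; origin at the centre of its underside, z axis along the cylinder (upright)
- half: the same broken half; origin at its underside
- tablet_a: the same tablet a; origin at the centre of its underside
- tablet_b: the same tablet b; origin at the centre of its underside
- tablet_c: the same tablet c; origin at the centre of its underside
- tub: open white plastic tub of tablets, 90 mm in diameter, 112 mm high, standing on the table behind the tray's rear fence; origin at its underside. Bystander
- tub_lid: the tub's round green lid, 87 mm in diameter, 18 mm high, lying beside the tub; origin at its underside. Bystander
- spatula: steel lab spatula 190 mm long, lying on the table along the tray's +y side; origin at its middle. Bystander
- beaker: glass beaker 74 mm in diameter, 95 mm high, standing beside the dose box on its -y side; origin at its underside. Bystander
- dropper: small brown bottle with a black cap, 42 mm in diameter, 85 mm high, standing beside the dose box on its +y side; origin at its underside. Bystander
Things that resemble listed ones, but are neither listed nor needed, are in the scene too. What is shaped like the tablet_c but red is not meant. Leave any pink or turquoise look-alike of the tablet_b alone.

How it is judged:
At the end, for the whole second after the job is handed in: All three whole tablets lie at rest inside the dose box, their centres below the deck; the broken half and the canister are at rest on the fenced deck, outside the gate, the canister upright within 0.2 rad (x of tablet_a_center in the frame of tray between 0.085 and 0.158 m and y of tablet_a_center in the frame of tray between -0.041 and 0.041 m and height (world z) of each of tablet_a_center, tablet_b_center, tablet_c_center below 0.058 m and x of tablet_b_center in the frame of tray between 0.085 and 0.158 m and y of tablet_b_center in the frame of tray between -0.041 and 0.041 m and x of tablet_c_center in the frame of tray between 0.085 and 0.158 m and y of tablet_c_center in the frame of tray between -0.041 and 0.041 m and linear speed of each of tablet_a, tablet_b, tablet_c, half, canister below 0.02 m/s and x of half_center in the frame of tray between -0.104 and 0.068 m and y of half_center in the frame of tray between -0.132 and 0.132 m and height (world z) of each of half_center, canister_center above 0.066 m and x of canister_center in the frame of tray between -0.104 and 0.068 m and y of canister_center in the frame of tray between -0.132 and 0.132 m and angle between canister's own z axis and vertical below 0.2 rad); the robot touches nothing.
It fails at once if two whole tablets are in the gate together (both centres within 22 mm of the gate point) (distance between each of tablet_a_center, tablet_b_center and gate below 0.022 m or distance between each of tablet_a_center, tablet_c_center and gate below 0.022 m or distance between each of tablet_b_center, tablet_c_center and gate below 0.022 m).
It fails at once if a tablet, the half or the canister is lifted (centre more than about 20 mm above where it lies on the deck) (height (world z) of any of tablet_a_center, tablet_b_center, tablet_c_center, half_center above 0.093 m or height (world z) of canister_center above 0.102 m).
It fails at once if the broken half or the canister enters the gate or leaves the deck (x of any of half_center, canister_center in the frame of tray above 0.072 m or height (world z) of any of half_center, canister_center below 0.06 m).
It fails at once if the canister is knocked over (angle between canister's own z axis and vertical above 0.7 rad).
It fails at once if the tub, its lid, the spatula, the beaker or the dropper bottle is shifted by more than 25 mm (distance of any of tub, tub_lid, spatula, beaker, dropper from where it was at the start of the episode above 0.025 m).
It also fails if it takes over 72 s, if anything falls off the work surface, if the arm or the gripper's body presses on something with over 40 N, if the wrist force passes 120 N, or if a joint passes its speed limit or range.

ROBOT

A 7-joint arm with a two-finger parallel gripper is mounted at the origin on the work surface. World frame = base frame: x ahead of the robot, y to its left, z up, the work surface at z = 0. Lengths are in m, angles in rad, forces in N, time in s.
With the tool pointing down it reaches from about 0.4 to 0.9 m from the base axis. Payload 5.5 kg.
Tool frame: the origin (TCP) lies midway between the tips of the shut fingers; the grasp point (between the pads) lies 19 mm behind it (manip.grip_depth is the distance from the TCP to the grasp point, in m); z points along the fingers, x is the direction in which the jaws open and shut, and the axes are right-handed (so a half turn about z gives the same grasp; the last joint's range is limited). The gripper opens to 92 mm and grips with 3 to 60 N. Pads are 19 mm wide; open, the fingers measure 130 mm over their backs; the gripper's body (75 mm by 190 mm) begins 47 mm behind the grasp point.
Start: joints at [-1.04, 0.501, -0.427, 1.55, 0.221, 1.138, -0.21], TCP at [0.172, 0.627, 0.198] pointing down, gripper open.
Joint ranges: [-2.88, 2.88], [-0.31, 2.03], [-1.54, 1.56], [0.2, 2.42], [-1.41, 4.55], [0.19, 2.02], [-2.57, 2.57]. Speed limits (rad/s): [2.57, 2.57, 3.14, 3.14, 3.14, 3.14, 3.14].

INTERFACE

Orientations are given as a unit quaternion [x, y, z, w].
In Python, from bench import manip, effector, viewer gives the robot as it stands. Calls block until the motion is done:
- manip.move_pose(position, orientation): joint-space move of the TCP to a pose.
- manip.servo_line(position, ori=None, vel=0.15): straight line of the TCP; ori=None keeps the orientation; vel is the mean speed in m/s.
- manip.movej(angles): joint-space move.
- effector.open_jaws() and effector.close(f_grip=None): open the fingers fully, or close them until they stop; f_grip is the grip in N (None keeps the last).
- manip.sleep(seconds).
- manip.solve_ik(position, orientation): joint angles nearest the present ones, or None.
- viewer.get_image(name): name is "side" or "top"; returns the picture (400x640x3 uint8, red, green, blue); there is no depth.
- viewer.get_calibration(name): a dict with "vfov" (degrees; the focal length in pixels is half the picture's height over the tangent of half this angle, whatever the lens; pixels are square), "cx", "cy" (the principal point, pixels), "dist_coeffs" ([k1, k2, p1, p2, k3] as OpenCV has them; the pictures are not rectified), "eye" and "attitude" of the camera in the world. Camera axes: x right, y down, z forward; pixel columns grow to the right and rows downward; lengths in m; the calibration is good to about 2 mm. A picture is of the moment at which its call begins. get_calibration takes no time and is no camera call.
A pose or a line that the arm cannot do raises manip.PlanningError and nothing moves.
- manip.hand_in(): hands the job in, once; it reports no verdict.
Readings, each from a call of its own:
- manip.current_clock(): time.
- manip.current_q(): joint angles.
- manip.current_joint_velocities(): joint speeds.
- manip.current_tau(): joint torques, N m.
- manip.current_tool_pos(): TCP position.
- manip.current_tcp_rot(): TCP orientation.
- manip.current_force(): force on the tool from outside, world axes, zero at the start.
- manip.current_wrist_torque(): the same for the moment, N m.
- manip.current_finger_gap(): finger opening in m.
Only numpy, scipy, OpenCV 4.12 (cv2) and the standard library are available. Lean on these libraries where they do the work, as an engineer would, in place of code of your own. Each camera call takes 0.05 s, during which the arm holds its last target.

## Working session

There is one attempt and no reset: what is moved stays moved. The work goes in short steps, each a Python script; the robot and the scene stay as the last script left them, time stands still between calls to the robot, and variables do not carry over. Pictures are saved under pics/ and viewed, and the job is handed in when it is done.

```bash
mkdir -p pics; ls; python3 - <<'E'
from bench import manip, effector, viewer
import cv2
for n in("side","top"):
    cv2.imwrite(f"pics/{n}0.png",viewer.get_image(n)[:,:,::-1]); print(n,viewer.get_calibration(n))
print(manip.current_clock(),manip.current_tool_pos(),manip.current_tcp_rot(),manip.current_finger_gap())
E
```

```text
pics
side {'vfov': 47.64755249029329, 'cx': 317.6183704391152, 'cy': 200.11411837606337, 'dist_coeffs': array([0.02555592, 0.        , 0.        , 0.        , 0.        ]), 'eye': array([ 0.20137223, -0.53324835,  0.4903351 ]), 'attitude': array([ 0.84478022, -0.25817866,  0.14906067, -0.44437719])}
top {'vfov': 47.39647661735603, 'cx': 322.77765260762885, 'cy': 195.53660440534182, 'dist_coeffs': array([0.01185103, 0.        , 0.        , 0.        , 0.        ]), 'eye': array([ 0.41299418, -0.05231632,  0.94970526]), 'attitude': array([ 0.70704865, -0.70147526,  0.0464885 , -0.07650808])}
0.1 [0.17186221 0.62617691 0.19748353] [ 7.95156946e-01  6.06403077e-01 -6.96527027e-04  5.04556567e-04] 0.09163167204616385
```

View pics/top0.png

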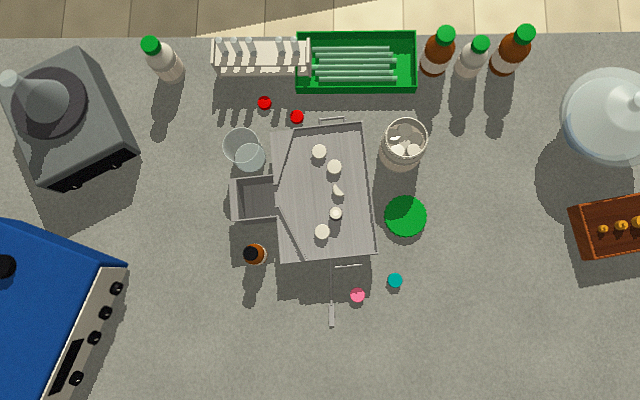

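View pics/side0.png

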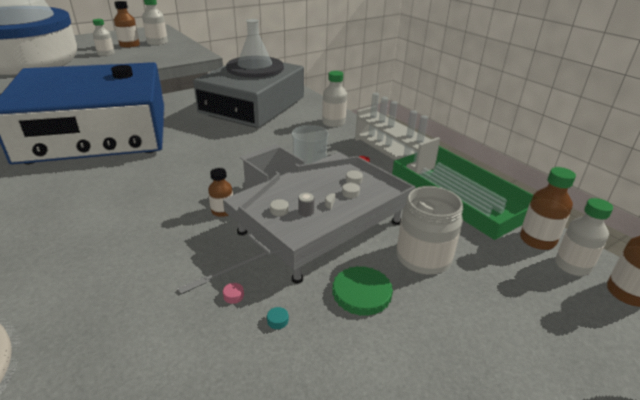

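The top view shows round white discs at about (319,151), (334,167) and (322,231). There is a D-shaped piece at (338,190) and the canister at (335,213). The red discs are at (264,103) and (297,117), and the pink and turquoise ones at (357,295) and (395,280), all off the tray. I'll enlarge the tray and solve its pose.

```bash
cat > h.py <<'E'
import numpy as np, cv2
from scipy.spatial.transform import Rotation as R
from bench import manip, effector, viewer
def cam(n):
    c=viewer.get_calibration(n); f=200/np.tan(np.radians(c['vfov'])/2)
    K=np.array([[f,0,c['cx']],[0,f,c['cy']],[0,0,1]]); return K,c['dist_coeffs'],np.array(c['eye']),R.from_quat(c['attitude']).as_matrix()
def unproj(n,uv,z):
    K,d,e,A=cam(n); p=cv2.undistortPoints(np.array(uv,float).reshape(-1,1,2),K,d).reshape(-1,2)
    r=np.c_[p,np.ones(len(p))]@A.T
    return e+r*((z-e[2])/r[:,2])[:,None]
def proj(n,X):
    K,d,e,A=cam(n); X=np.array(X,float).reshape(-1,3)
    return cv2.projectPoints((X-e)@A,np.zeros(3),np.zeros(3),K,d)[0].reshape(-1,2)
E
python3 - <<'E'
from h import *
im=cv2.imread('pics/top0.png'); c=im[110:275,220:390]; cv2.imwrite('pics/top0c.png',cv2.resize(c,None,fx=3.6,fy=3.6,interpolation=cv2.INTER_CUBIC))
im=cv2.imread('pics/side0.png'); c=im[130:290,190:420]; cv2.imwrite('pics/side0c.png',cv2.resize(c,None,fx=3.4,fy=3.4,interpolation=cv2.INTER_CUBIC))
print(cam('top')[3]); print(unproj('top',[[319,151],[334,167],[322,231],[338,190],[335,213]],0.079))
E
```

```text
[[ 0.01154256 -0.98484078  0.17307632]
 [-0.99906776 -0.00415794  0.04296881]
 [-0.04159779 -0.17341094 -0.98397067]]
[[ 0.65549546 -0.00578773  0.079     ]
 [ 0.62307504 -0.03566956  0.079     ]
 [ 0.49715963 -0.01359953  0.079     ]
 [ 0.57719764 -0.04377706  0.079     ]
 [ 0.53208263 -0.03825905  0.079     ]]
```

View pics/top0c.png

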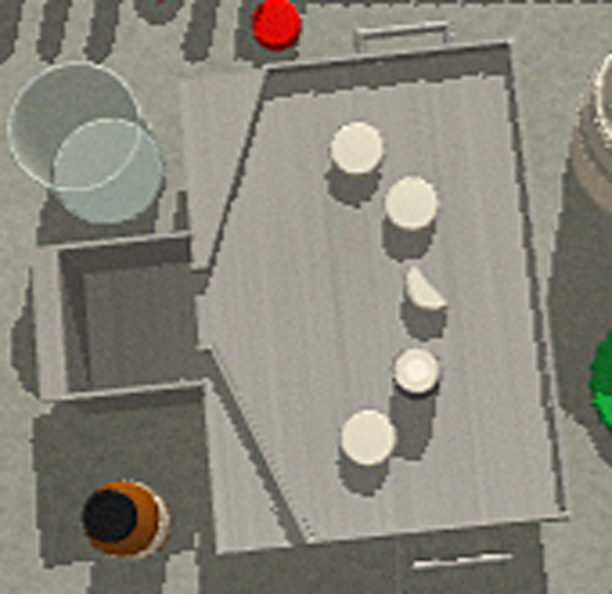

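View pics/side0c.png

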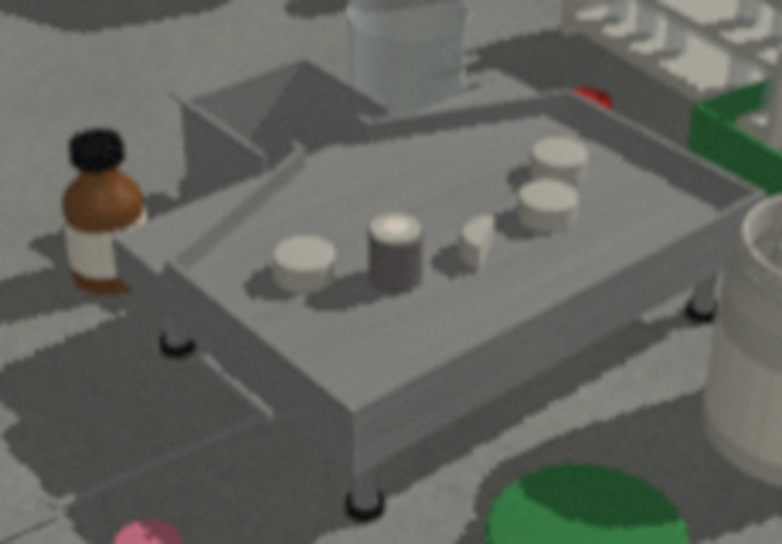

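The enlarged crop settles it. The three full white discs are the tablets: A, crop (357,148) = px (319,151). B, crop (411,203) = px (334,166). C, crop (368,437) = px (322,231). The D shape at (338,190) is the half, and the grey cylinder with a white cap at (336,213) is the canister. The red, pink and turquoise discs lie off the tray. Next I'll fit the tray pose.

```bash
cat > fit.py <<'E'
from h import *
from scipy.optimize import least_squares
P=[(512,42,-104,-132,77),(567,516,-104,132,77),(268,68,34,-131,77),(208,268,80,-22,77),(208,348,80,22,77)]
px=np.array([[u/3.6+220-.36,v/3.6+110-.36] for u,v,*_ in P]); M=np.array([p[2:] for p in P])/1000
def T(s,M):
    c,n=np.cos(s[2]),np.sin(s[2]); return np.c_[s[0]+c*M[:,0]-n*M[:,1],s[1]+n*M[:,0]+c*M[:,1],M[:,2]]
r=least_squares(lambda s:(proj('top',T(s,M))-px).ravel(),[.58,-.02,1.57])
print(r.x); print(r.fun.reshape(-1,2).round(1))
s=r.x; np.save('tray.npy',s)
# whole-white-blob detection in original
im=cv2.imread('pics/top0.png'); hsv=cv2.cvtColor(im,cv2.COLOR_BGR2HSV)
m=((im.min(2)>170)).astype(np.uint8)
n,l,st,ce=cv2.connectedComponentsWithStats(m)
for i in range(1,n):
    x,y=ce[i]
    if 280<x<375 and 130<y<255 and st[i,4]>15:
        z=0.095 if abs(y-213)<5 else .079
        w=unproj('top',[ce[i]],z)[0]; c,q=np.cos(s[2]),np.sin(s[2]); d=w[:2]-s[:2]
        print(ce[i].round(1),st[i,4],w.round(4),'tray',(1000*np.array([c*d[0]+q*d[1],-q*d[0]+c*d[1]])).round(1))
v=cv2.resize(im[110:275,220:390],None,fx=3.6,fy=3.6,interpolation=cv2.INTER_CUBIC)
O=np.array([(-101.5,-129.5,77),(-101.5,129.5,77),(34,129.5,77),(77,22,77),(85,22,77),(85,40,77),(157,40,77),(157,-40,77),(85,-40,77),(85,-22,77),(77,-22,77),(34,-129.5,77)])/1000
q=(proj('top',T(s,O))-[220,110]+.5)*3.6-.5
cv2.polylines(v,[q.round().astype(int)],True,(0,0,255),1); cv2.imwrite('pics/fit.png',v)
E
python3 fit.py
```

```text
[ 0.57572073 -0.00300765  1.67824584]
[[ 0.9 -0.4]
 [ 1.1  0.5]
 [ 0.   0.1]
 [-1.9 -0. ]
 [-0.1 -0.2]]
[318.6 150.5] 156 [ 0.6565 -0.005   0.079 ] tray [-10.7 -80.1]
[333.8 165.7] 159 [ 0.6257 -0.0353  0.079 ] tray [-37.4 -46.2]
[337.2 190.1] 66 [ 0.577  -0.0422  0.079 ] tray [-39.1   2.9]
[335.2 212.3] 111 [ 0.5312 -0.0388  0.095 ] tray [-30.9  48.1]
[321.7 230.9] 169 [ 0.4974 -0.0129  0.079 ] tray [-1.5 78.9]
```

View pics/fit.png

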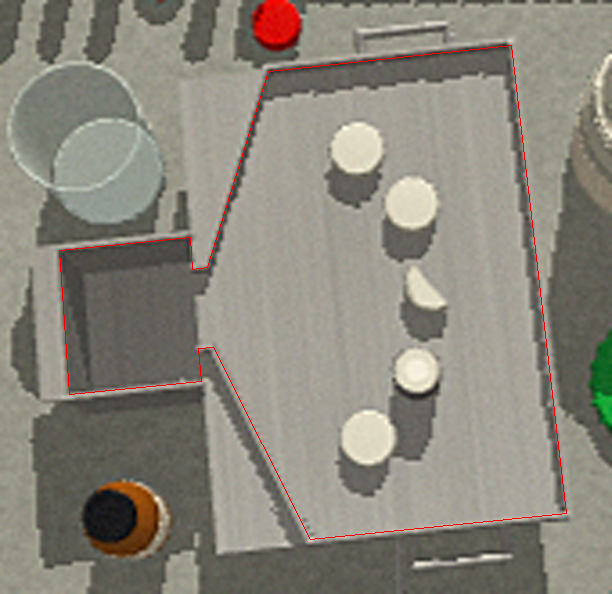

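```bash
cat >> h.py <<'E'
S=np.load('tray.npy'); C,N=np.cos(S[2]),np.sin(S[2]); RT=np.array([[C,-N],[N,C]])
def t2w(p,z): return [*(RT@np.array(p[:2],float)/1000+S[:2]),z]   # tray mm -> world
def w2t(w): return (np.array(w[:2])-S[:2])@RT*1000
def ori(d,sgn):   # tool y along sgn*d (tray frame dir)
    y=np.r_[RT@(np.array(d)/np.linalg.norm(d)),0]*sgn; z=np.array([0,0,-1.]); return R.from_matrix(np.c_[np.cross(y,z),y,z]).as_quat()
def blobs(name=None):
    im=viewer.get_image('top')[:,:,::-1].copy()
    if name: cv2.imwrite(f'pics/{name}.png',cv2.resize(im[100:275,200:400],None,fx=3,fy=3,interpolation=cv2.INTER_CUBIC))
    n,l,st,ce=cv2.connectedComponentsWithStats((im.min(2)>170).astype(np.uint8)); out=[]
    for i in range(1,n):
        t=w2t(unproj('top',[ce[i]],.079)[0])
        if st[i,4]>30 and -100<t[0]<90 and abs(t[1])<125: out.append((*t.round(1),int(st[i,4])))
    return out
ZP,ZH=.071,.15
E
python3 - <<'E'
from h import *
for nm,t in dict(A=(-10.7,-80.1),B=(-37.4,-46.2),C=(-1.5,78.9)).items():
    t=np.array(t); g=np.array([52,0]); d=(g-t)/np.linalg.norm(g-t)
    for s in(1,-1):
        for p,dd in((t-d*34,d),(g-d*25,d),((8,0),(1,0)),((68,0),(1,0))):
            q=manip.solve_ik(t2w(p,ZP),ori(dd,s)); print(nm,s,None if q is None else np.round(q,2))
E
```

```text
A 1 [-0.57  0.85  0.9   1.58 -0.74  1.08 -1.6 ]
A 1 [-0.76  0.7   0.91  1.83 -0.68  0.95 -1.67]
A 1 [-0.92  1.02  1.35  1.88 -1.08  1.23 -2.22]
A 1 [-1.03  1.01  1.35  1.89 -1.08  1.22 -2.32]
A -1 [ 0.02  0.66 -0.04  1.56  0.03  0.93  0.99]
A -1 [-0.06  0.52 -0.06  1.81  0.04  0.82  0.87]
A -1 [-0.15  0.49  0.12  1.86 -0.08  0.79  0.12]
A -1 [-0.22  0.49  0.08  1.87 -0.05  0.79 -0.01]
B 1 [-0.65  0.93  1.13  1.69 -0.92  1.14 -1.81]
B 1 [-0.87  0.83  1.13  1.86 -0.87  1.05 -1.93]
B 1 [-0.92  1.02  1.35  1.88 -1.08  1.23 -2.22]
B 1 [-1.03  1.01  1.35  1.89 -1.08  1.22 -2.32]
B -1 [ 0.    0.6   0.08  1.67 -0.06  0.88  0.69]
B -1 [-0.12  0.5   0.03  1.83 -0.02  0.8   0.51]
B -1 [-0.15  0.49  0.12  1.86 -0.08  0.79  0.12]
B -1 [-0.22  0.49  0.08  1.87 -0.05  0.79 -0.01]
C 1 [ 0.12  0.34 -0.12  2.1   0.06  0.7   2.23]
C 1 [ 0.1   0.47 -0.26  1.91  0.17  0.79  2.02]
C 1 [-0.92  1.02  1.35  1.88 -1.08  1.23 -2.22]
C 1 [-1.03  1.01  1.35  1.89 -1.08  1.22 -2.32]
C -1 [-0.23  0.35  0.29  2.11 -0.15  0.7  -0.71]
C -1 [-0.28  0.46  0.22  1.92 -0.14  0.77 -0.85]
C -1 [-0.15  0.49  0.12  1.86 -0.08  0.79  0.12]
C -1 [-0.22  0.49  0.08  1.87 -0.05  0.79 -0.01]
```

```bash
cat >> h.py <<'E'
F=9.5
def stage1(t,g=(52,0),hover=True):
    t=np.array(t,float); g=np.array(g,float); d=(g-t)/np.linalg.norm(g-t); o=ori(d,-1)
    st=t-d*(15+F+10)
    manip.move_pose(t2w(st,ZH),o); manip.servo_line(t2w(st,ZP),vel=.12)
    manip.servo_line(t2w(g-d*(15+F),ZP),vel=.09)
    print('force',np.round(manip.current_force(),1),'tcp',w2t(manip.current_tool_pos()).round(1),manip.current_tool_pos()[2].round(4))
    manip.servo_line(t2w(g-d*(15+F+18),ZP),vel=.15)
E
python3 - <<'E'
from h import *
effector.close(10)
o=ori((1,.7),-1)
manip.move_pose(t2w((-31,-109),.2),o)
print(blobs('b1'))
stage1((-10.7,-80.1))
print(blobs('b2'),manip.current_clock(),manip.current_finger_gap())
cv2.imwrite('pics/s2.png',cv2.cvtColor(viewer.get_image('side'),cv2.COLOR_RGB2BGR))
E
```

```text
[(np.float64(71.1), np.float64(-77.4), 15541)]
force [ 0.  -0.1  0. ] tcp [ 36.3 -19.8] 0.071
[(np.float64(-40.4), np.float64(-53.6), 44), (np.float64(-30.8), np.float64(45.7), 97), (np.float64(-5.1), np.float64(74.5), 88)] 7.3833 0.0006924334247012207
```

View pics/b2.png

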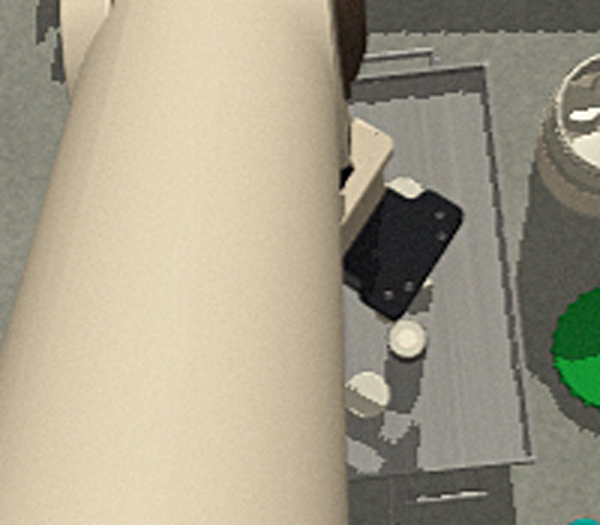

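View pics/s2.png

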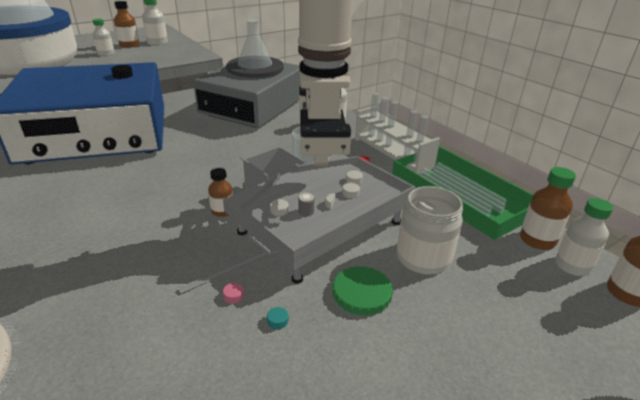

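```bash
python3 - <<'E'
from h import *
p=manip.current_tool_pos(); print(p,w2t(p)); print('side',proj('side',[p, t2w((-10.7,-80.1),.079),t2w((52,0),.079)]),'top',proj('top',[p]))
im=cv2.imread('pics/s2.png'); cv2.imwrite('pics/s2c.png',cv2.resize(im[100:260,200:420],None,fx=3.6,fy=3.6,interpolation=cv2.INTER_CUBIC))
E
```

```text
[0.6057775  0.02625364 0.07074462] [ 25.86916507 -33.02149776]
side [[320.39510532 177.96834143]
 [353.97719996 173.72616922]
 [296.71241625 174.04827809]] top [[302.70910025 176.4497825 ]]
```

View pics/s2c.png

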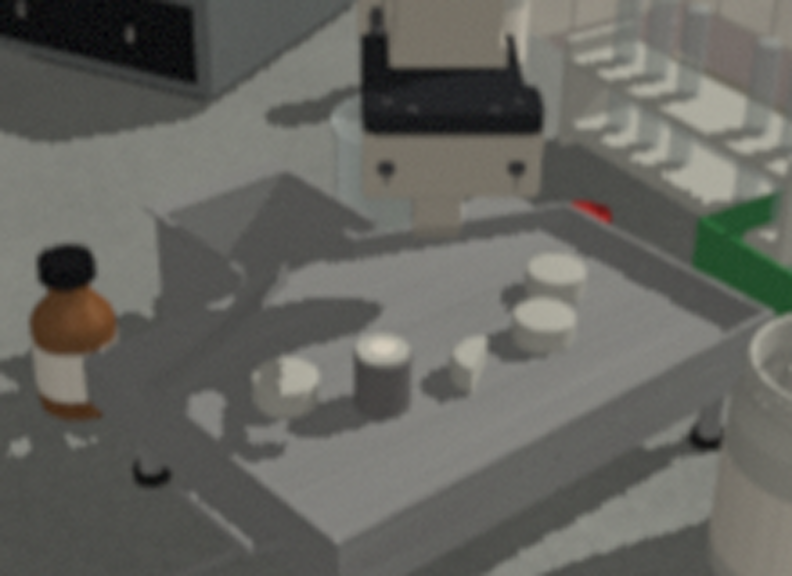

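The tablets haven't moved. The side view shows the fingertip at about px (321,164), but the reported TCP projects to (320,178). I need to explain that before pushing again.

```bash
python3 - <<'E'
from h import *
p=manip.current_tool_pos(); A=R.from_quat(manip.current_tcp_rot()).as_matrix(); print(A.round(3)); print(manip.current_q().round(3))
for dz in(0,.02,.03,.04,.066,.09,.12): print(dz,proj('side',[p+[0,0,dz]])[0].round(1),proj('top',[p+[0,0,dz]])[0].round(1))
t=viewer.get_image('top')[:,:,::-1]; s=viewer.get_image('side')[:,:,::-1]
cv2.imwrite('pics/t3.png',t)
cv2.imwrite('pics/s3c.png',cv2.resize(s[60:220,240:420],None,fx=3.6,fy=3.6,interpolation=cv2.INTER_CUBIC))
E
```

```text
[[ 0.529  0.849 -0.001]
 [ 0.849 -0.529  0.   ]
 [-0.    -0.001 -1.   ]]
[-0.079  0.538 -0.011  1.775  0.008  0.83   0.92 ]
0 [320.4 178. ] [302.7 176.4]
0.02 [320.7 168.2] [301.8 174.2]
0.03 [320.8 163.3] [301.4 173.1]
0.04 [321.  158.2] [300.9 171.9]
0.066 [321.4 144.7] [299.7 168.7]
0.09 [321.8 131.8] [298.4 165.6]
0.12 [322.3 115. ] [296.8 161.5]
```

View pics/s3c.png

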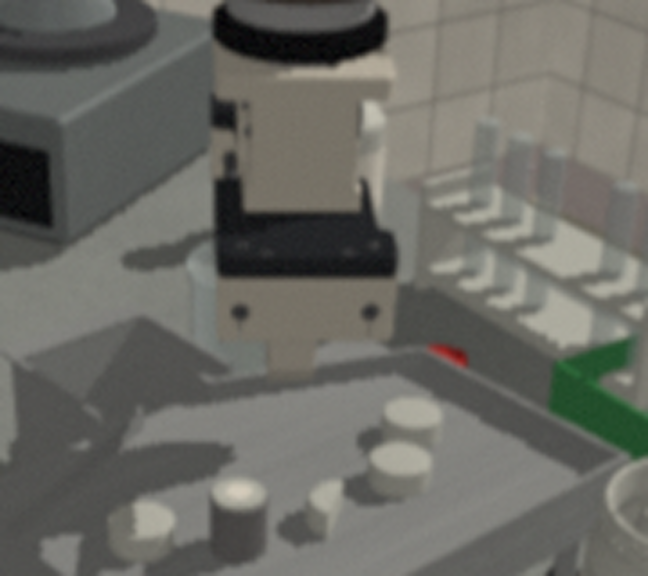

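View pics/t3.png

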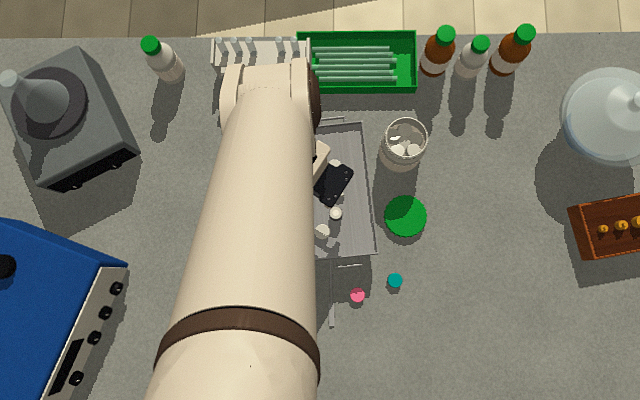

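The top fit and the side view agree on where the tablets are, and the sweep met no force. So the real fingertip must sit about 28 mm above the reported TCP, and it passed over the tablet. I'll probe gently down to the bare deck, watching the force, to measure the offset.

```bash
python3 - <<'E'
from h import *
p=np.array(manip.current_tool_pos()); f0=np.array(manip.current_force()); z=p[2]
xy=t2w((20,-33),0)[:2]
while z>.034:
    z-=.004 if z>.056 else .0015
    manip.servo_line([*xy,z],vel=.06)
    f=np.array(manip.current_force())-f0
    if f[2]>1.5 or np.linalg.norm(f)>3: break
print('z cmd',z,manip.current_tool_pos(),f.round(2),manip.current_clock())
s=viewer.get_image('side')[:,:,::-1]
cv2.imwrite('pics/s4c.png',cv2.resize(s[60:220,240:420],None,fx=3.6,fy=3.6,interpolation=cv2.INTER_CUBIC))
E
```

```text
z cmd 0.03677049578607097 [0.60669257 0.02045756 0.03707969] [-0.78 -1.23  3.76] 11.55
```

View pics/s4c.png

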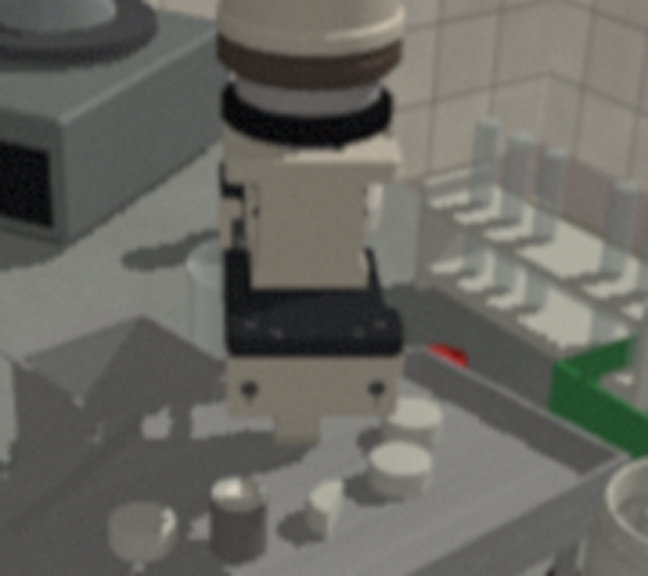

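```bash
python3 - <<'E'
from h import *
p=np.array(manip.current_tool_pos()); A=R.from_quat(manip.current_tcp_rot()).as_matrix()
p[2]+=.028
for n,o in dict(tip=(0,0,0),tx=(.019,0,0),tnx=(-.019,0,0),ty=(0,.0095,0),tny=(0,-.0095,0),b1=(-.095,.0375,-.038),b2=(-.095,-.0375,-.038),c1=(-.02,.0375,-.038)).items():
    print(n,((proj('side',[p+A@np.array(o)])[0]-[240,60])*3.6).round(0))
for n,uv,z in(('tub',(405,136),.112),('lid',(405,215),.018),('beaker',(243,146),.095),('drop',(251,254),.085)): print(n,w2t(unproj('top',[uv],z)[0]).round(0))
E
```

```text
tip [297. 439.]
tx [295. 419.]
tnx [300. 460.]
ty [316. 439.]
tny [278. 439.]
b1 [398. 480.]
b2 [226. 481.]
c1 [381. 393.]
tub [-177.  -81.]
lid [-172.   57.]
beaker [ 135. -101.]
drop [136. 110.]
```

The observed tip matches the reported TCP plus exactly 28 mm in z, with no xy error. The body outline also fits normal-length fingers, so this is a pure z offset. I'll command z 28 mm lower and redo tablet A.

```bash
sed -i 's/^ZP,ZH=.*/ZP,ZH=.043,.105/' h.py; python3 - <<'E'
from h import *
p=manip.current_tool_pos(); manip.servo_line([p[0],p[1],ZH],vel=.2)
stage1((-10.7,-80.1))
print(manip.current_clock(),blobs('b5'))
s=viewer.get_image('side')[:,:,::-1]
cv2.imwrite('pics/s5c.png',cv2.resize(s[60:220,240:420],None,fx=3.6,fy=3.6,interpolation=cv2.INTER_CUBIC))
print(proj('side',[t2w((52,0),.072)])[0].round(1))
E
```

```text
force [-0.3  0.4  0.1] tcp [ 36.3 -19.7] 0.043
14.8667 [(np.float64(-39.9), np.float64(-49.8), 88), (np.float64(-5.1), np.float64(73.6), 72)]
[296.7 177.4]
```

View pics/s5c.png

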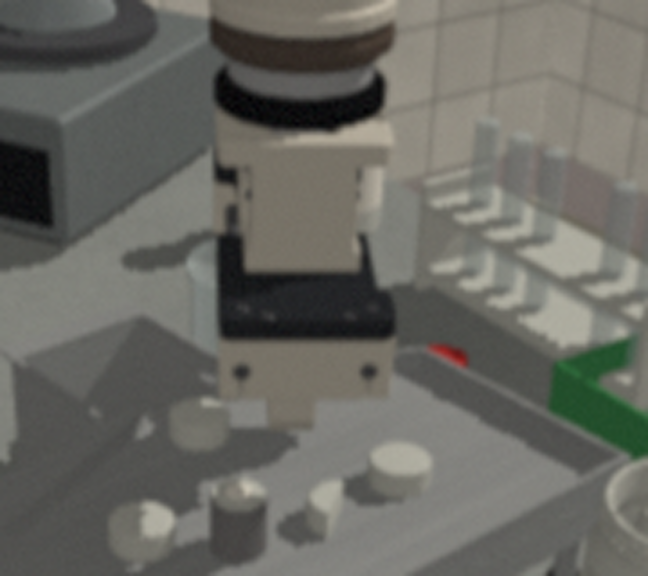

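View pics/b5.png

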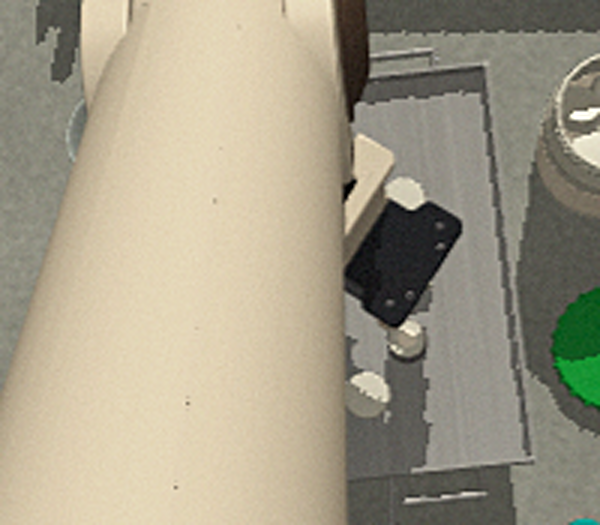

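Tablet A slid as planned. In the side crop it is at (198,423), with its top face around (199,413), which is px about (295,174.5). Now the gate push.

```bash
cat >> h.py <<'E'
def stage2(t,xe=67.5,ye=0.,x0=8.):
    t=np.array(t,float); g=np.array([88.,0]); d=(g-t)/np.linalg.norm(g-t); o=ori(d,-1)
    manip.servo_line(t2w(t-d*(15+F+20),ZP),ori=o,vel=.12)
    L=(xe-t[0])/d[0]
    manip.servo_line(t2w(t+d*L,ZP),ori=o,vel=.07)
    print('force',np.round(manip.current_force(),1),'tcp',w2t(manip.current_tool_pos()).round(1))
def sidepic(n):
    s=viewer.get_image('side')[:,:,::-1]; cv2.imwrite(f'pics/{n}.png',cv2.resize(s[60:220,240:420],None,fx=3.6,fy=3.6,interpolation=cv2.INTER_CUBIC))
def sidecrop(u,v,z=.079): return w2t(unproj('side',[[u/3.6+240-.36,v/3.6+60-.36]],z)[0])
E
python3 - <<'E'
from h import *
t=sidecrop(199,413); print(t)
stage2((t[0],t[1])); sidepic('s6c'); print(manip.current_clock())
E
```

```text
[53.13314665  3.14278568]
force [0.7 0.4 0.6] tcp [66.8  1.9]
17.1583
```

View pics/s6c.png

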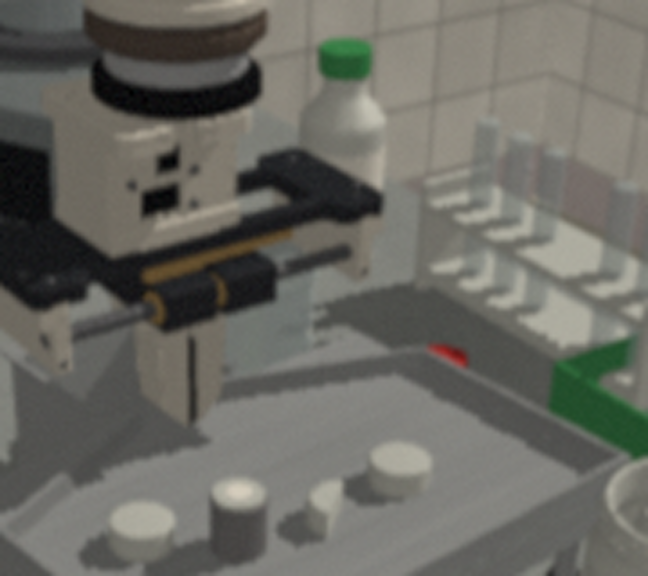

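```bash
python3 - <<'E'
from h import *
manip.servo_line(t2w((35,0),ZP),vel=.2); p=manip.current_tool_pos(); manip.servo_line([p[0],p[1],ZH],vel=.25)
d=np.array((89.4,46.2)); d/=np.linalg.norm(d); st=np.array((-37.4,-46.2))-d*34.5
manip.move_pose(t2w(st,ZH),ori(d,-1)); sidepic('s7c'); print(blobs('b7'),manip.current_clock())
s=viewer.get_image('side')[:,:,::-1]; cv2.imwrite('pics/s7w.png',s)
E
```

```text
[(np.float64(-34.3), np.float64(-80.7), 15408)] 18.6583
```

View pics/s7c.png

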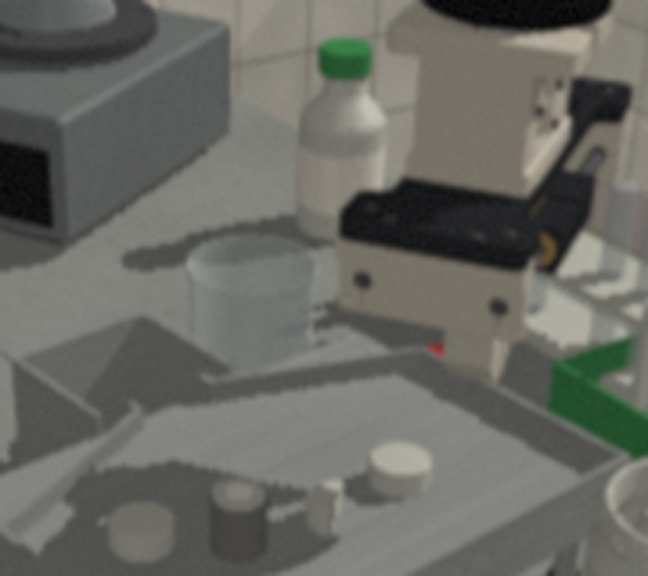

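View pics/b7.png

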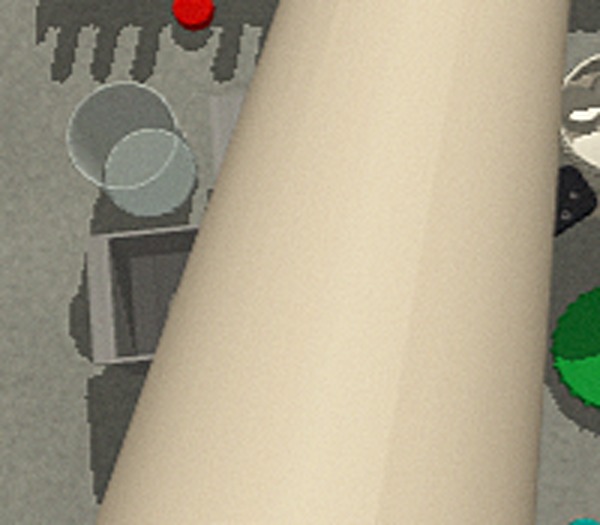

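```bash
python3 - <<'E'
from h import *
for p in((70,0),(80,0),(85,0),(77,-22),(77,22)): print(p,((proj('side',[t2w(p,.079)])[0]-[240,60])*3.6).round(0))
stage1((-37.4,-46.2),g=(46,0)); sidepic('s8c'); print(manip.current_clock())
E
```

```text
(70, 0) [182. 396.]
(80, 0) [169. 388.]
(85, 0) [163. 384.]
(77, -22) [207. 377.]
(77, 22) [138. 405.]
force [-1.1 -0.2  0.6] tcp [ 23.7 -12.2] 0.043
21.2583
```

View pics/s8c.png

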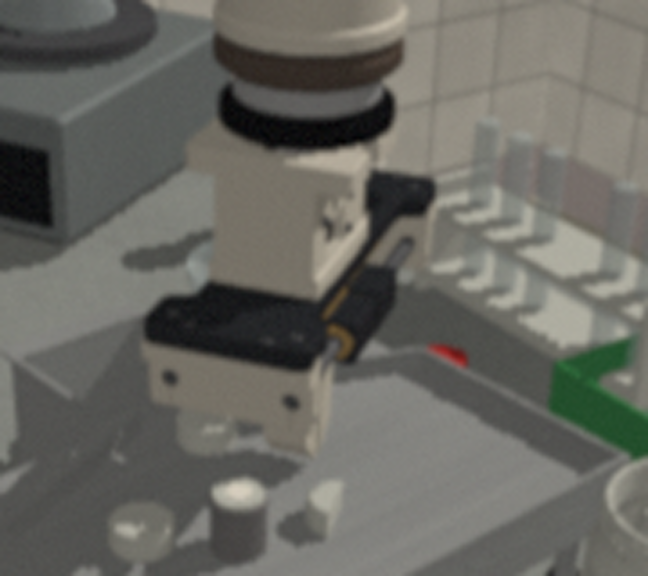

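```bash
python3 - <<'E'
from h import *
t=sidecrop(206,418); print(t)
stage2((t[0],t[1]/2)); manip.servo_line(t2w((35,0),ZP),vel=.2); p=manip.current_tool_pos(); manip.servo_line([p[0],p[1],ZH],vel=.25)
tc=np.array((-1.5,78.9)); d=np.array((46,0))-tc; d/=np.linalg.norm(d)
manip.move_pose(t2w(tc-d*34.5,ZH),ori(d,-1)); sidepic('s9c'); blobs('b9'); print(manip.current_clock())
E
```

```text
[47.28853229  3.43031808]
force [ 0.7  0.5 -0.4] tcp [66.7  0.9]
24.6333
```

View pics/s9c.png

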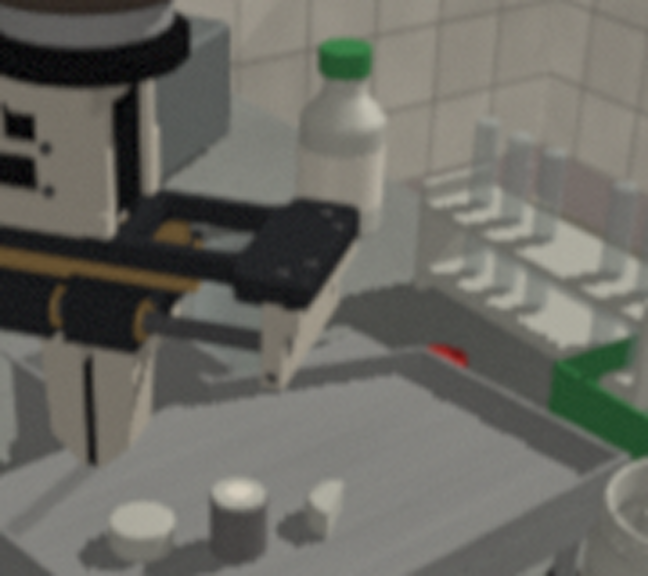

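View pics/b9.png

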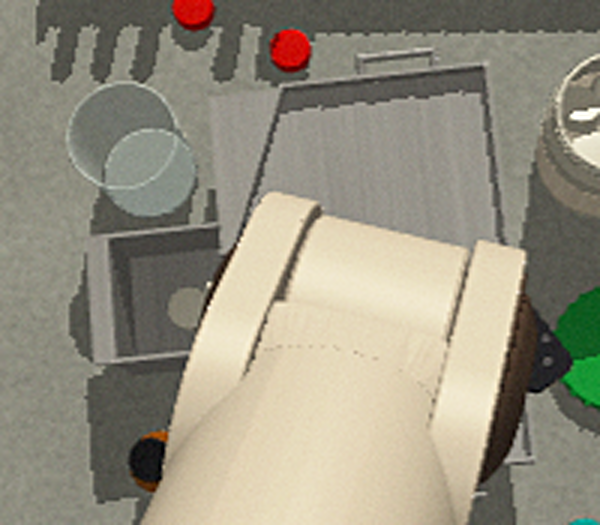

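The top view shows one tablet in the box at crop (187,307) and a bright speck near the lip at (210,288). The arm hides the rest, so I'll swing it away for a clear look before bringing C in.

```bash
python3 - <<'E'
from h import *
p=manip.current_tool_pos(); manip.servo_line([p[0],p[1],.2],vel=.25)
q=np.array(manip.current_q()); np.save('q.npy',q); q[0]-=.75; manip.movej(list(q)); print(blobs('b10'),manip.current_clock()); sidepic('s10c')
E
```

```text
[(np.float64(-39.1), np.float64(2.9), 66), (np.float64(-31.0), np.float64(45.8), 111), (np.float64(-1.5), np.float64(79.0), 168)] 26.525
```

View pics/b10.png

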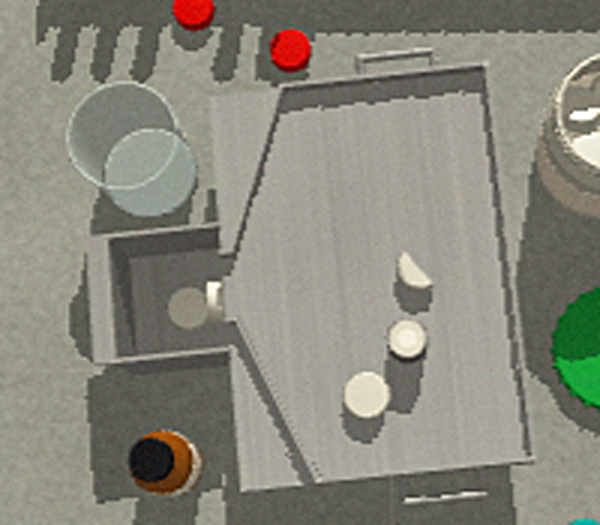

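A lies flat on the box floor at (190,307), and B stands on edge against the box's gate-side wall at (214,300). Both are inside and low. C at (367,395), the half and the canister haven't moved. Now tablet C.

```bash
python3 - <<'E'
from h import *
manip.movej(list(np.load('q.npy')))
stage1((-1.5,79.0),g=(46,-1)); sidepic('s11c'); print(manip.current_clock())
print(((proj('side',[t2w((46,0),.079)])[0]-[240,60])*3.6).round(0))
E
```

```text
force [-1.  -0.4  0.3] tcp [33.  20.7] 0.043
30.625
[212. 416.]
```

View pics/s11c.png

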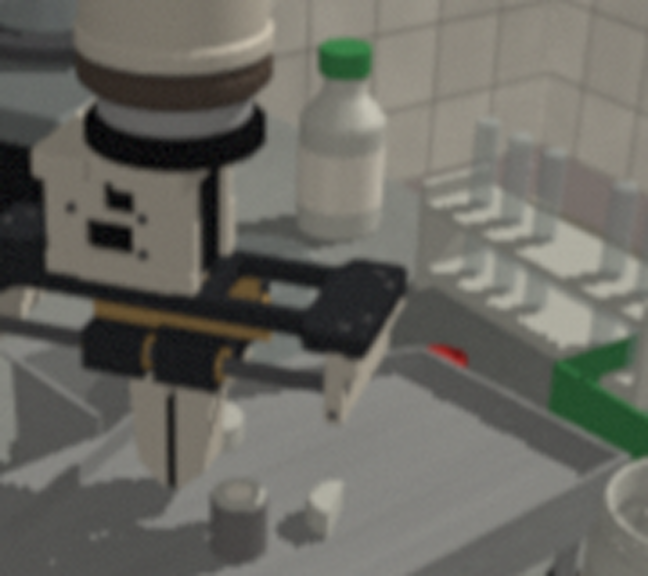

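```bash
python3 - <<'E'
from h import *
stage2((46.5,-0.5)); manip.servo_line(t2w((35,0),ZP),vel=.2); p=manip.current_tool_pos(); manip.servo_line([p[0],p[1],.2],vel=.25)
q=np.array(manip.current_q()); q[0]-=.9; manip.movej(list(q)); print(blobs('b12'),manip.current_clock()); sidepic('s12c')
E
```

```text
force [-0.3  0.1  0.1] tcp [66.8 -0.2]
[(np.float64(-39.1), np.float64(2.9), 66), (np.float64(-30.9), np.float64(45.9), 112)] 35.8583
```

View pics/b12.png

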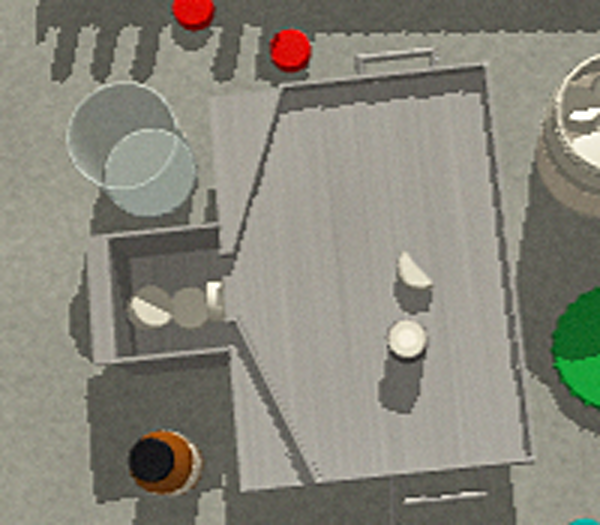

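View pics/s12c.png

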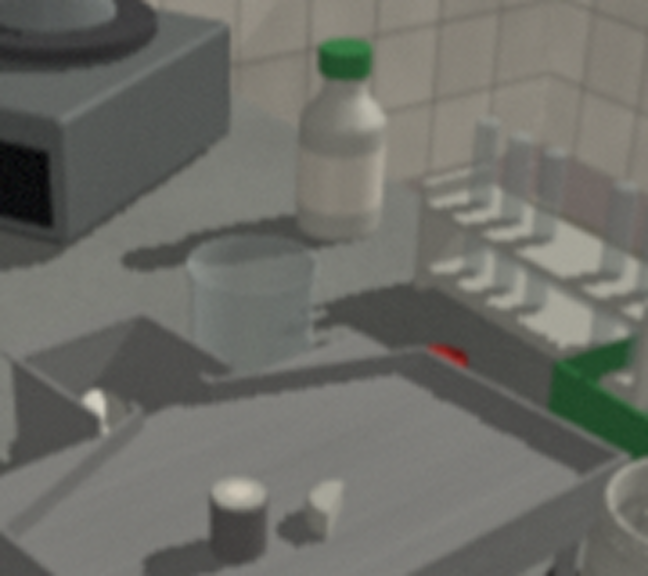

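```bash
python3 - <<'E'
from h import *
im=cv2.resize(cv2.imread('pics/b12.png')[210:380,70:260],None,fx=3,fy=3,interpolation=cv2.INTER_CUBIC); cv2.imwrite('pics/b12z.png',im)
for n,u in(('B',(214,300)),('C',(152,307)),('A',(190,307))):
  for z in(.023,.031,.039,.058): print(n,z,w2t(unproj('top',[[u[0]/3+200-.33,u[1]/3+100-.33]],z)[0]).round(1), end=' ')
  print()
for z in(.02,.03,.04,.05,.06): print(z,w2t(unproj('side',[[97/3.6+240,405/3.6+60]],z)[0]).round(1), w2t(unproj('side',[[118/3.6+240,410/3.6+60]],z)[0]).round(1))
E
```

```text
B 0.023 [98.9 -1.7] B 0.031 [97.8 -0.3] B 0.039 [96.6  1.2] B 0.058 [94.   4.6] 
C 0.023 [142.1  -1.3] C 0.031 [140.6   0.2] C 0.039 [139.1   1.6] C 0.058 [135.6   5.1] 
A 0.023 [115.8   1.4] A 0.031 [114.6   2.9] A 0.039 [113.3   4.3] A 0.058 [110.3   7.7] 
0.02 [171.7 -18.3] [159.9 -24.3]
0.03 [157.7  -8.8] [146.1 -14.7]
0.04 [143.7   0.7] [132.4  -5. ]
0.05 [129.7  10.2] [118.6   4.6]
0.06 [115.7  19.7] [104.9  14.3]
```

View pics/b12z.png

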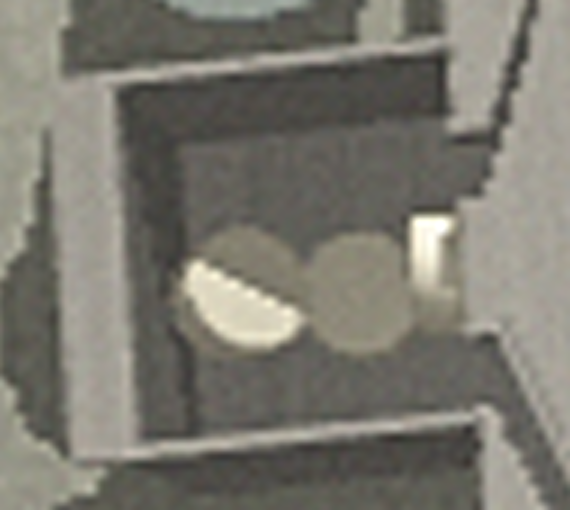

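```bash
python3 - <<'E'
from h import *
manip.sleep(.5); print(blobs(),np.round(manip.current_force(),2),manip.current_tool_pos().round(3),manip.current_clock()); manip.hand_in()
E
```

```text
[(np.float64(-39.2), np.float64(3.0), 65), (np.float64(-31.0), np.float64(45.9), 112)] [ 0.1  -0.44 -0.54] [0.332 0.466 0.199] 36.4583
the job is handed in; nothing more can be done
```

All three whole tablets are in the dose box, pushed one at a time through the gate in the order A, B, C. I handed the job in at about 36 s of the 72 s allowed; no verdict was reported.

**Z offset:** the first sweep at A touched nothing. The side picture and a gentle probe of the deck showed the fingertips about 28 mm above the reported TCP, with no sideways error. After I commanded z 28 mm lower, every push went as planned.

**Last checks (pictures):**
- **Tablets:** A lies flat at about x = 115 mm in the tray's frame. B stands on edge against the box's gate-side wall at about x = 95 mm. C is at about x = 140 mm, perhaps tilted slightly against A. All three look well below the deck. B's and C's heights are estimated from the pictures, not measured directly.
- **Half and canister:** neither moved measurably, at about (-39, 3) and (-31, 46) mm in the tray's frame. The canister is upright.
- **Bystanders:** the beaker and bottle look unmoved, as do the visible parts of the tub and lid. I did not check the spatula's position numerically.
- **Arm:** it ended clear of the scene, with force readings of at most about 0.5 N. It swung to the robot's left rather than the right as I intended, and touched nothing on the way.

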